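Reset the tab-locked safety selector of a micro-assembly stage

TASK

The safety selector dial on the stage's white control box is parked and locked between the two coloured marks. Squeeze its two orange release tabs together, turn the dial to the green mark and on a little past it until you feel it drop into the locking notch there, and leave it locked with both tabs sprung fully out. The tabs are brittle, so squeeze and twist them gently (never over 25 N on a tab), and leave the vial, the slide box and the screwdriver where they are.

Things in the scene. Friction and masses are not known exactly. Their poses are not given: they have to be found in the camera images.
- housing: white control box with a grey top panel, fixed to the bench, 220 mm (its x) by 250 mm (its y) and 60 mm high. Origin on the bench under the dial's axis, which is vertical; the box reaches from -90 to +130 mm along its x and 125 mm either way along its y. Its yaw varies.
- dial_grip (a point): point on the dial's vertical axis, at the height where the tabs are best pinched (40 mm above the top panel of the box, 100 mm above the bench); its axes turn with the dial: x towards the white pointer line, y towards the left tab. Above the panel the dial has a round grey skirt disc of 84 mm diameter whose upper face is 13.5 mm up (keep the fingertips clear of it while pinching), and a central hub of 29 mm diameter up to 43.5 mm.
- pointer (a point): outer end of the white pointer line on the dial's skirt, 41 mm from the axis
- dial (a joint): angle of the dial in rad about the vertical: 0 parked (pointer along the box's +x), positive counter-clockwise from above. Turns from -1.5 to 1.5 only while both tabs are pressed in; friction about 0.02 N m. The marks stand at +0.96 and -0.96; the locking notch that belongs to each mark is hidden under the skirt, 0.08 to 0.43 rad beyond it (further from the parked position), different each time. In a notch the dial has about 0.03 rad of play either way.
- tab_left (a joint): how far the left release tab is pressed in towards the axis, m: 0 sprung out, 0.0075 fully in. Its spring pushes outward with 5 N when out, 8 N when fully in. Pressed less than about 0.0045 it is locked by its notch (when over one); away from a notch, let go, it rides on the hidden ring's inner wall at 0.0045, sliding with little friction, and when it comes over a notch it snaps out to 0. Thus a pinch lighter than 5 N lets it snap out while held.
- tab_right (a joint): the same for the right tab
- left_pad (a point): point on the outer face of the left tab, 40 mm above the panel; the tab is an upright orange paddle 24 mm wide, 5 mm thick, from 15 to 51 mm above the panel. Its flat face looks along the dial's +y, 30 mm from the axis when sprung out, so 60 mm over both tabs sprung out, 51 mm riding on the wall, 45 mm fully pressed.
- right_pad (a point): the same for the right tab, on the dial's -y side
- paddle_left: the left orange paddle as a part; its origin lies on the dial's axis (it moves with the tab) at panel height
- paddle_right: the same for the right paddle
- mark_green: green round stud, 14 mm diameter, 4 mm high, on the panel 54 mm from the dial's axis, 55 degrees from the parked pointer direction, on either side; origin under its centre
- mark_amber: yellow stud of the same size at the other place; not wanted
- vial: small amber glass jar with a blue cap, 28 mm diameter, 55 mm high, on the bench beside the box; origin under its centre. Leave alone
- slidebox: clear and white plastic slide box, 100 x 70 x 30 mm, on the bench beside the box; origin under its centre. Leave alone
- driver: small blue screwdriver, 150 mm long, lying on the bench between the box and the robot. Leave alone

How it is judged:
By the outcome, as a careful person would: the job done as asked, in the order asked, and still so for the second after the job is handed in, with the robot touching nothing.
It also fails if it takes over 45 s, if anything falls off the work surface, if the arm or the gripper's body presses on something with over 40 N, if the wrist force passes 120 N, or if a joint passes its speed limit or range.

ROBOT

A 6-joint arm with a two-finger parallel gripper is mounted at the origin on the work surface. World frame = base frame: x ahead of the robot, y to its left, z up, the work surface at z = 0. Lengths are in m, angles in rad, forces in N, time in s.
With the tool pointing down it reaches from about 0.3 to 0.875 m from the base axis. Payload 6.4 kg.
Tool frame: the origin (TCP) lies on the centre line of the jaws, within the pads' length; the fingertips stand 25 mm ahead of it and the grasp point (between the pads) lies 6 mm ahead of it (ctrl.tips_ahead is the z of the fingertips in the tool frame, in m); z points along the fingers, x is the direction in which the jaws open and shut, and the axes are right-handed (so a half turn about z gives the same grasp; the last joint's range is limited). The gripper opens to 85 mm and grips with 20 to 120 N. Pads are 22 mm wide; open, the fingers measure 114 mm over their backs; the gripper's body (76 mm by 85 mm) begins 54 mm behind the grasp point. The pads swing forward as they close: fully open they stand 13 mm farther back than shut.
Start: joints at [1.043, 0.181, 1.607, -0, 1.354, -0.206], TCP at [0.182, 0.546, 0.256] pointing down, gripper open.
Joint ranges: [-2.99, 2.99], [-0.89, 2.07], [0.3, 2.58], [-1.14, 4.28], [0, 2.63], [-3.12, 3.12]. Speed limits (rad/s): [2.57, 2.57, 3.01, 3.14, 3.14, 3.14].

INTERFACE

Orientations are given as a unit quaternion [w, x, y, z].
In Python, from bench import ctrl gives the robot as it stands.
- The arm moves only by the shell command python3 -m pendant 'ROWS'. ROWS is JSON, a list that holds one entry, the list of rows, each a list of 7 numbers: the shift along the tool's x, y, z in m, then the turn, a rotation vector about the tool's x, y, z in rad, then the closure, from -1 (fully open) to 1 (shut). A call has 1 to 10 rows; each row shifts and turns the commanded pose from where the row before left it, along the tool's axes as they then stand; what a row does not reach is not made up. A row lasts 1/10 s, in which the tool goes at most 50 mm and 8.59 degrees, less where a joint would pass 70% of its speed; a pose out of reach is approached as far as the arm can. A call with a gripper value outside its range is refused whole. The fingers move at their own pace and stop on an object; the grip force is fixed at half the most. Time passes only in rows, so rows that do not move let the fingers close. It gives the time, the measured TCP pose, the force and the opening at its end, in the units of the state.
- ctrl.get_obs(): the state, without advancing time (a new reading comes with each control period).
- ctrl.camera(name): name is "scene" or "top" or "wrist"; returns (picture, depth): 480x640x3 uint8, red, green, blue; 480x640 float32, m along the optical axis (not along the pixel's ray), 0 where there is no reading.
- ctrl.calibration(name): a dict with "fov_y" (degrees; the focal length in pixels is half the picture's height over the tangent of half this angle, whatever the lens; pixels are square), "cx", "cy" (the principal point, pixels), "camera_from_world" (4x4, takes a point from world to camera coordinates). Camera axes: x right, y down, z forward; pixel columns grow to the right and rows downward; lengths in m; the calibration is good to about 2 mm. A picture is of the moment at which its call begins: read the wrist's pose just before it. calibration takes no time and is no camera call; for the wrist camera it gives the pose at the moment of the call.
- ctrl.hand_in(): hands the job in, once; it reports no verdict.
The state is a dict: "time_s": time; "q": joint angles; "dq": joint speeds; "joint_efforts": joint torques, N m; "eef_pos": TCP position; "eef_rot": TCP orientation; "wrist_force": force on the tool from outside, world axes, zero at the start; "torque": the same for the moment, N m; "opening": opening from 0.0 (shut) to 1.0 (fully open).
Only numpy, scipy, OpenCV 4.12 (cv2) and the standard library are available. Lean on these libraries where they do the work, as an engineer would, in place of code of your own. Each camera call takes 0.05 s, during which the arm holds its last target.

## Working session

There is one attempt and no reset: what is moved stays moved. The work goes in short steps, Python scripts to look and compute and a shell command to move; the robot and the scene stay as the last step left them, time stands still between calls to the robot, and variables do not carry over. Pictures are saved under pics/ and viewed, and the job is handed in when it is done.

```bash
ls; mkdir -p pics; python3 - <<'E'
from bench import ctrl
import cv2
print(ctrl.get_obs(), ctrl.tips_ahead)
for n in ("scene","top","wrist"):
    p,d=ctrl.camera(n); cv2.imwrite(f"pics/{n}0.png",p[:,:,::-1]); print(n,ctrl.calibration(n))
E
```

```text
pics
{'time_s': 0.0, 'q': array([ 1.04270133e+00,  1.81554293e-01,  1.60800672e+00,  3.23040307e-05,
        1.35378417e+00, -2.06318745e-01]), 'dq': array([ 0.000677  , -0.00045386,  0.0007435 ,  0.00032341, -0.00230902,
       -0.0011978 ]), 'joint_efforts': array([ 4.59475796e-04, -4.44884670e+01, -3.51328254e+01, -2.27304186e-04,
        9.06517671e-03, -1.73481948e-05]), 'eef_pos': array([0.18157051, 0.54504919, 0.25537728]), 'eef_rot': array([ 3.41447165e-04,  8.11251428e-01,  5.84696804e-01, -8.07156814e-04]), 'wrist_force': array([0.22728476, 0.01354538, 0.20985529]), 'torque': array([-0.01538096, -0.00863863,  0.03929423]), 'opening': 0.997536796580371} 0.025
scene {'fov_y': 47.423663184988584, 'cx': 323.86951575321564, 'cy': 246.2774025883664, 'camera_from_world': array([[-0.2260899 ,  0.97410423,  0.00207305,  0.10968295],
       [ 0.71844856,  0.16818852, -0.67494021, -0.35814201],
       [-0.65781078, -0.15110779, -0.73786951,  1.38531503],
       [ 0.        ,  0.        ,  0.        ,  1.        ]])}
top {'fov_y': 50.73554516713575, 'cx': 318.6892101203894, 'cy': 238.67771417340106, 'camera_from_world': array([[ 0.00289286, -0.99998866,  0.00378267,  0.02343551],
       [-0.98458537, -0.00350978, -0.17486946,  0.57906337],
       [ 0.17488075, -0.00321849, -0.98458436,  0.73622229],
       [ 0.        ,  0.        ,  0.        ,  1.        ]])}
wrist {'fov_y': 65.917434946564, 'cx': 320.1984725769075, 'cy': 238.99144504367905, 'camera_from_world': array([[ 0.31685639,  0.94847249, -0.00139974, -0.57395688],
       [ 0.90910855, -0.30328465,  0.2855522 , -0.03629664],
       [ 0.27041388, -0.09175155, -0.95836214,  0.3778204 ],
       [ 0.        ,  0.        ,  0.        ,  1.        ]])}
```

View pics/scene0.png

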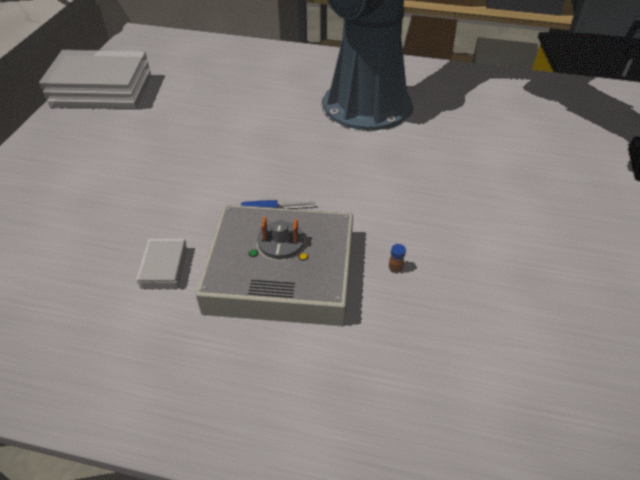

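View pics/top0.png

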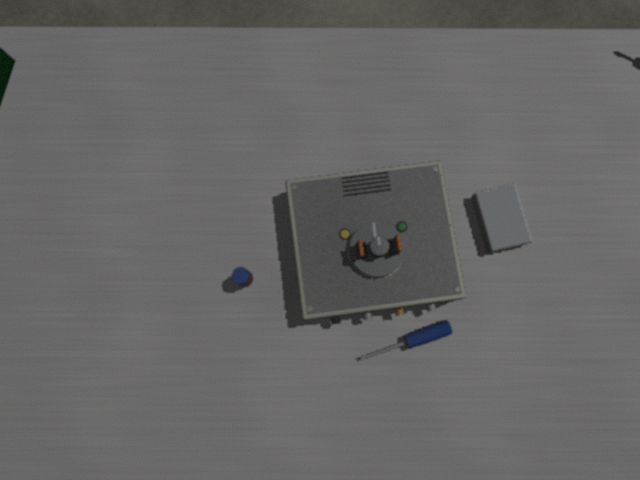

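View pics/wrist0.png

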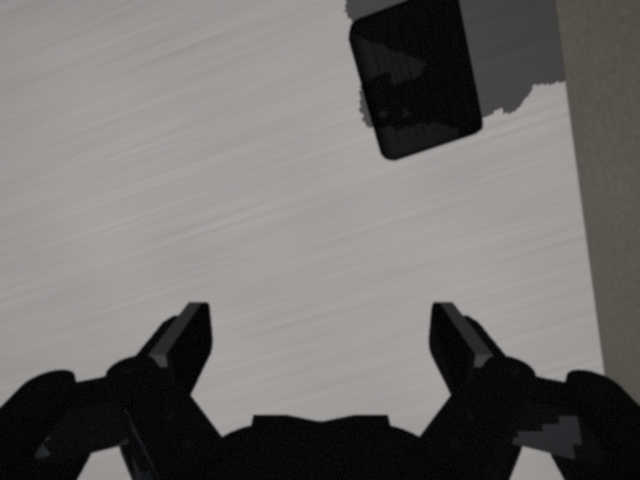

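```bash
cat > h.py <<'E'
import numpy as np, cv2
from bench import ctrl
def ray(name,u,v,z,c=None):
    c=c or ctrl.calibration(name); f=240/np.tan(np.radians(c['fov_y']/2)); T=c['camera_from_world']
    R=T[:3,:3];t=T[:3,3]; o=-R.T@t; d=R.T@np.array([(u-c['cx'])/f,(v-c['cy'])/f,1]); return o+d*(z-o[2])/d[2]
def blobs(p,lo,hi,s=80,vmin=40,amin=10):
    h=cv2.cvtColor(p,cv2.COLOR_RGB2HSV); m=cv2.inRange(h,(lo,s,vmin),(hi,255,255))
    n,l,st,ce=cv2.connectedComponentsWithStats(m); return [(st[i,4],ce[i].round(1),st[i,:4]) for i in range(1,n) if st[i,4]>=amin],m
E
python3 - <<'E'
from h import *
for n in("top","scene"):
    p=cv2.imread(f"pics/{n}0.png")[:,:,::-1].copy()
    for nm,lo,hi,z in(("green",45,85,.064),("yel",18,34,.064),("orange",3,16,.1)):
        for a,c,b in blobs(p,lo,hi)[0]: print(n,nm,a,c,b,ray(n,*c,z).round(4))
p=cv2.imread("pics/top0.png"); cv2.imwrite("pics/topz.png",cv2.resize(p[140:340,260:480],None,fx=3,fy=3,interpolation=cv2.INTER_CUBIC))
for uv in((287,182),(440,163),(463,296),(303,317)): print(ray("top",*uv,.06))
E
```

```text
top green 57 [401.4 226.1] [397 222   9   9] [ 0.5968 -0.1017  0.064 ]
top yel 78 [344.5 233.7] [340 229  10  10] [ 0.5846 -0.0142  0.064 ]
top yel 46 [399.7 310.9] [396 307   8   8] [ 0.4676 -0.0959  0.064 ]
top orange 73 [398.4 242.9] [396 234   6  18] [ 0.5644 -0.0906  0.1   ]
top orange 94 [360.7 247.7] [357 239   8  18] [ 0.5572 -0.0356  0.1   ]
scene green 35 [252.9 252.5] [250 250   7   6] [ 0.5977 -0.102   0.064 ]
scene yel 37 [319.3   1.3] [310   0  18   5] [-0.4158 -0.2234  0.064 ]
scene yel 2037 [492.6  13.3] [403   0 171  30] [-0.4542  0.287   0.064 ]
scene yel 10 [439.   26.5] [436  25   7   4] [-0.3351  0.142   0.064 ]
scene yel 44 [330.7  42.3] [322  40  18   6] [-0.1758 -0.1346  0.064 ]
scene yel 346 [541.5  61.4] [532  44  22  29] [-0.2019  0.4161  0.064 ]
scene yel 94 [461.6  57.4] [450  54  23   8] [-0.1752  0.2143  0.064 ]
scene yel 54 [302.8 255.8] [299 252   9   8] [ 0.5852 -0.0147  0.064 ]
scene orange 150 [455.6   1.8] [430   0  44   7] [-0.4217  0.176   0.1   ]
scene orange 1355 [430.2  36.8] [404  16  52  44] [-0.1952  0.1257  0.1   ]
scene orange 93 [263.7 227.8] [261 217   6  23] [ 0.5684 -0.0884  0.1   ]
scene orange 110 [294.8 230.7] [292 219   6  24] [ 0.5628 -0.0339  0.1   ]
scene orange 143 [395.4 264.5] [389 258  14  14] [0.5997 0.1466 0.1   ]
[0.66746082 0.07527981 0.06      ]
[ 0.69954769 -0.1660503   0.06      ]
[ 0.49033996 -0.19260138  0.06      ]
[0.45831029 0.04845698 0.06      ]
```

View pics/topz.png

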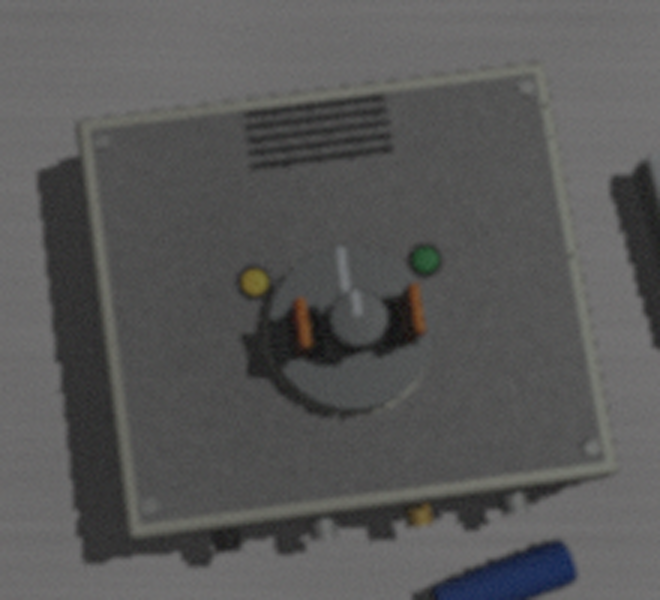

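```bash
python3 -m pendant '[[[-0.025,0.030,0,0,0,0,-1],[-0.025,0.030,0,0,0,0,-1],[-0.025,0.030,0,0,0,0,-1],[-0.025,0.030,0,0,0,0,-1],[-0.025,0.030,0,0,0,0,-1],[-0.025,0.030,0,0,0,0,-1],[-0.025,0.030,0,0,0,0,-1],[-0.025,0.030,0,0,0,0,-1],[-0.025,0.030,0,0,0,0,-1]]]'
python3 -m pendant '[[[-0.025,0.030,0,0,0,0,-1],[-0.025,0.030,0,0,0,0,-1],[-0.025,0.030,0,0,0,0,-1],[-0.025,0.030,0,0,0,0,-1],[-0.025,0.030,0,0,0,0,-1],[-0.025,0.030,0,0,0,0,-1],[-0.025,0.030,0,0,0,0,-1],[-0.025,0.030,0,0,0,0,-1]]]'
python3 -m pendant '[[[-0.025,0.030,0,0,0,0,-1],[0,0,0,0,0,-0.115,-1],[0,0,0,0,0,-0.115,-1],[0,0,0,0,0,-0.115,-1],[0,0,0,0,0,-0.115,-1],[0,0,0,0,0,0,-1],[0,0,0,0,0,0,-1]]]'
python3 - <<'E'
from h import *
o=ctrl.get_obs();print(o)
c=ctrl.calibration("wrist");p,d=ctrl.camera("wrist"); cv2.imwrite("pics/w1.png",p[:,:,::-1])
print(c)
for nm,lo,hi,z in(("green",45,85,.064),("yel",18,34,.064),("orange",3,16,.1)):
    for a,cc,b in blobs(p,lo,hi)[0]: print(nm,a,cc,b,ray("wrist",*cc,z,c).round(4))
E
```

```text
time_s: 1.05
eef_pos: [0.3673, 0.2452, 0.2562]
eef_rot: [0.0, 0.811, 0.585, 0.0]
wrist_force: [0.3, 0.7, -0.6]
opening: 1.003
time_s: 1.85
eef_pos: [0.5317, -0.0205, 0.256]
eef_rot: [-0.0, 0.811, 0.585, -0.0]
wrist_force: [-0.4, 0.9, 0.5]
opening: 1.0
time_s: 2.55
eef_pos: [0.5517, -0.0521, 0.2561]
eef_rot: [-0.0, 0.658, 0.753, -0.0]
wrist_force: [0.4, -0.2, 0.5]
opening: 1.002
{'time_s': 2.55, 'q': array([-3.08396168e-01,  1.34887109e-01,  1.65987916e+00,  2.25632101e-05,
        1.34724612e+00, -2.01437142e+00]), 'dq': array([ 0.00106541, -0.00061227, -0.00179763, -0.00135176, -0.00099612,
        0.0003236 ]), 'joint_efforts': array([-4.18437459e-02, -4.19934154e+01, -3.50579417e+01, -2.56184816e-03,
        1.80376832e-03, -1.41176479e-01]), 'eef_pos': array([ 0.55167736, -0.05210276,  0.25608359]), 'eef_rot': array([-1.96901402e-04,  6.57737529e-01,  7.53247170e-01, -7.34506195e-05]), 'wrist_force': array([ 0.40699466, -0.1823537 ,  0.53118744]), 'torque': array([-0.03551843,  0.00920385,  0.02089634]), 'opening': 1.0016627703073726}
{'fov_y': 65.917434946564, 'cx': 320.1984725769075, 'cy': 238.99144504367905, 'camera_from_world': array([[-1.34146645e-01,  9.90961407e-01,  4.10188091e-04,
         1.25908837e-01],
       [ 9.49741787e-01,  1.28448574e-01,  2.85467165e-01,
        -5.53737793e-01],
       [ 2.82834256e-01,  3.86840354e-02, -9.58388402e-01,
         2.23409451e-01],
       [ 0.00000000e+00,  0.00000000e+00,  0.00000000e+00,
         1.00000000e+00]])}
green 193 [258.9 259.4] [251 252  17  16] [ 0.5964 -0.101   0.064 ]
yel 190 [279.3 110.4] [272 104  16  14] [ 0.4702 -0.0959  0.064 ]
yel 228 [358.  259.4] [350 252  17  16] [ 0.5847 -0.0142  0.064 ]
orange 494 [518.8 201.7] [506 190  32  29] [0.5114 0.0914 0.1   ]
orange 409 [271.6 236.2] [265 216  14  43] [ 0.5627 -0.0885  0.1   ]
orange 395 [342.2 235.9] [337 216  12  42] [ 0.5552 -0.0349  0.1   ]
```

View pics/w1.png

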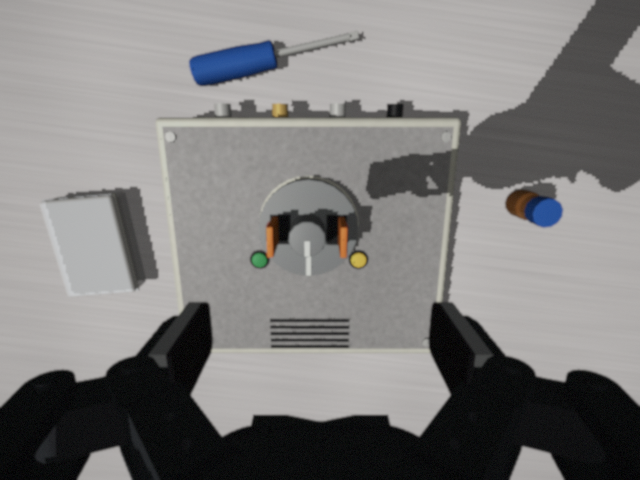

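```bash
python3 -m pendant '[[[-0.0107,0.0068,0.03,0,0,0,-1],[0,0,0.03,0,0,0,-1],[0,0,0.03,0,0,0,-1],[0,0,0.03,0,0,0,-1],[0,0,0.03,0,0,0,-1],[0,0,0,0,0,0,-1],[0,0,0,0,0,0,-1],[0,0,0,0,0,0,-1]]]'
python3 -m pendant '[[[0,0,0,0,0,0,-0.6],[0,0,0,0,0,0,-0.6],[0,0,0,0,0,0,-0.6],[0,0,0,0,0,0,-0.6]]]'
python3 - <<'E'
from h import *
c=ctrl.calibration("wrist");p,d=ctrl.camera("wrist"); cv2.imwrite("pics/w2.png",p[:,:,::-1])
for nm,lo,hi,z in(("orange",3,16,.111),):
    for a,cc,b in blobs(p,lo,hi)[0]: print(nm,a,cc,b,ray("wrist",*cc,z,c).round(4))
E
```

```text
time_s: 3.4
eef_pos: [0.5614, -0.0622, 0.1083]
eef_rot: [0.001, 0.657, 0.754, 0.001]
wrist_force: [-0.2, 0.2, -0.4]
opening: 1.002
time_s: 3.8
eef_pos: [0.5602, -0.0619, 0.1067]
eef_rot: [0.0, 0.657, 0.754, 0.0]
wrist_force: [0.6, 0.2, 0.1]
opening: 0.801
orange 14 [638.9 239.1] [638 234   2  12] [0.5074 0.0318 0.111 ]
orange 2108 [250.4 324.8] [234 277  33  99] [ 0.5544 -0.0869  0.111 ]
orange 2276 [392.7 326.1] [376 278  35  99] [ 0.5483 -0.0391  0.111 ]
```

View pics/w2.png

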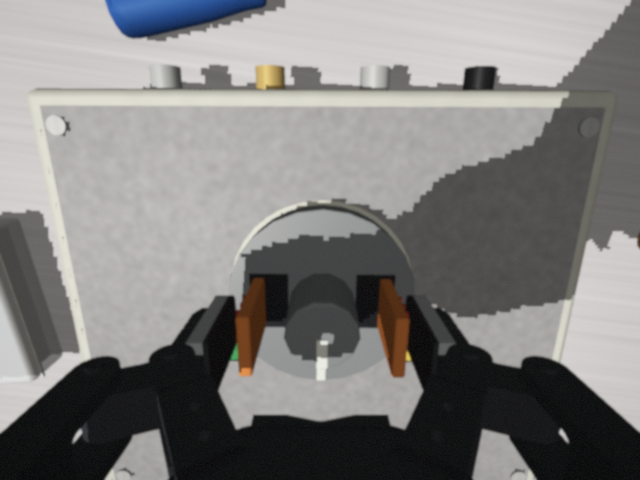

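```bash
for i in 1; do python3 -m pendant '[[[0,0,0,0,0,0,-0.46],[0,0,0,0,0,0,-0.46],[0,0,0,0,0,0,-0.46]]]'
python3 -m pendant '[[[0,0,0,0,0,0,-0.42],[0,0,0,0,0,0,-0.42],[0,0,0,0,0,0,-0.42]]]'
python3 -m pendant '[[[0,0,0,0,0,0,-0.39],[0,0,0,0,0,0,-0.39],[0,0,0,0,0,0,-0.39]]]'; done
python3 - <<'E'
from h import *
o=ctrl.get_obs();print(o['wrist_force'],o['torque'],o['opening'])
p,d=ctrl.camera("wrist"); cv2.imwrite("pics/w3.png",cv2.resize(p[250:400,180:460,::-1],None,fx=2.8,fy=2.8))
E
```

```text
time_s: 4.15
eef_pos: [0.56, -0.0618, 0.1062]
eef_rot: [-0.0, 0.657, 0.754, -0.0]
wrist_force: [0.7, -0.6, 0.4]
opening: 0.731
time_s: 4.45
eef_pos: [0.56, -0.0616, 0.1063]
eef_rot: [-0.0, 0.657, 0.754, 0.0]
wrist_force: [-0.0, 1.7, 0.1]
opening: 0.707
time_s: 4.75
eef_pos: [0.56, -0.0617, 0.1064]
eef_rot: [-0.0, 0.657, 0.754, 0.0]
wrist_force: [-0.8, 2.4, 3.6]
opening: 0.695
[-0.75565822  2.37756455  3.63881133] [ 0.47277245  0.25014787 -0.01358746] 0.6952632591291947
```

View pics/w3.png

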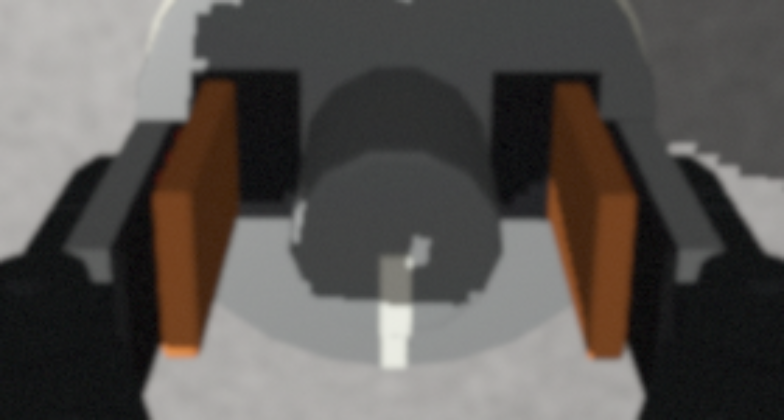

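```bash
python3 -m pendant '[[[0.0004,0,0,0,0,0,-0.38],[0,0,0,0,0,0,-0.36],[0,0,0,0,0,0,-0.34],[0,0,0,0,0,0,-0.34],[0,0,0,0,0,0,-0.34]]]'
python3 - <<'E'
from h import *
o=ctrl.get_obs();print(o['wrist_force'],o['torque'],o['opening'])
E
python3 -m pendant '[[[0,0,0,0,0,0,-0.31],[0,0,0,0,0,0,-0.29],[0,0,0,0,0,0,-0.27],[0,0,0,0,0,0,-0.25],[0,0,0,0,0,0,-0.25],[0,0,0,0,0,0,-0.25]]]'
python3 - <<'E'
from h import *
o=ctrl.get_obs();print(o['wrist_force'],o['torque'],o['opening'])
E
```

```text
time_s: 5.3
eef_pos: [0.5602, -0.062, 0.1068]
eef_rot: [0.0, 0.657, 0.754, -0.0]
wrist_force: [-3.3, -0.4, 4.6]
opening: 0.669
[-3.34872223 -0.35972066  4.60549209] [-0.00606553  0.39867329 -0.06661561] 0.6685596946402971
time_s: 5.9
eef_pos: [0.5604, -0.062, 0.1071]
eef_rot: [0.001, 0.657, 0.754, -0.0]
wrist_force: [-3.0, 0.5, 7.9]
opening: 0.626
[-2.95765427  0.47845372  7.91869672] [ 0.0583428   0.50105563 -0.04192255] 0.6258606166096622
```

```bash
python3 -m pendant '[[[0,0,-0.0008,0,0,0,-0.23],[0,0,-0.0004,0,0,0,-0.21],[0,0,-0.0004,0,0,0,-0.19],[0,0,-0.0003,0,0,0,-0.17],[0,0,-0.0003,0,0,0,-0.15],[0,0,-0.0003,0,0,0,-0.13],[0,0,0,0,0,0,-0.11],[0,0,0,0,0,0,-0.11],[0,0,0,0,0,0,-0.11]]]'
python3 - <<'E'
from h import *
o=ctrl.get_obs();print(o['wrist_force'],o['torque'],o['opening'])
p,d=ctrl.camera("wrist"); cv2.imwrite("pics/w4.png",cv2.resize(p[250:400,180:460,::-1],None,fx=2.8,fy=2.8))
E
```

```text
time_s: 6.8
eef_pos: [0.56, -0.0614, 0.1084]
eef_rot: [-0.0, 0.657, 0.754, 0.0]
wrist_force: [4.7, 1.0, -7.7]
opening: 0.552
[ 4.70005274  1.00354946 -7.73251676] [ 0.09615248 -0.91729361 -0.01402613] 0.5515471616548936
```

View pics/w4.png

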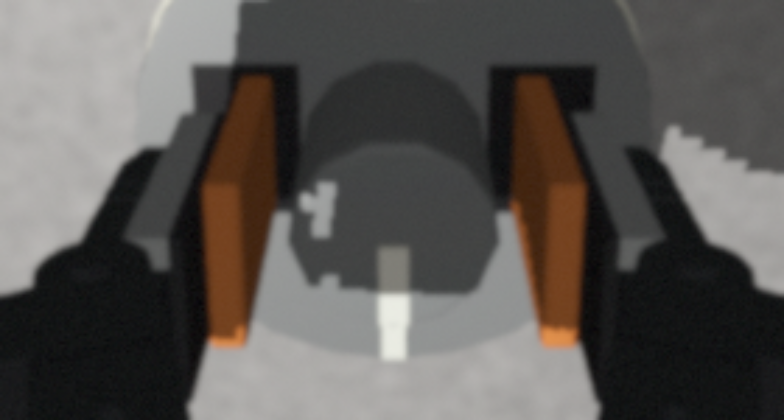

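```bash
python3 -m pendant '[[[0,0,0.0006,0,0,0,-0.11],[0,0,0,0,0,0.05,-0.11],[0,0,0,0,0,0.05,-0.11],[0,0,0,0,0,0.05,-0.11],[0,0,0,0,0,0,-0.11]]]'
python3 - <<'E'
from h import *
o=ctrl.get_obs();print(o['wrist_force'],o['torque'],o['opening'])
p,d=ctrl.camera("wrist"); cv2.imwrite("pics/w5.png",p[:,:,::-1])
E
```

```text
time_s: 7.35
eef_pos: [0.5601, -0.0615, 0.1084]
eef_rot: [0.0, 0.711, 0.703, 0.0]
wrist_force: [3.6, -0.5, -3.3]
opening: 0.552
[ 3.60986658 -0.47836287 -3.29479091] [ 0.02088379 -0.63539019 -0.02085701] 0.5516143062686922
```

View pics/w5.png

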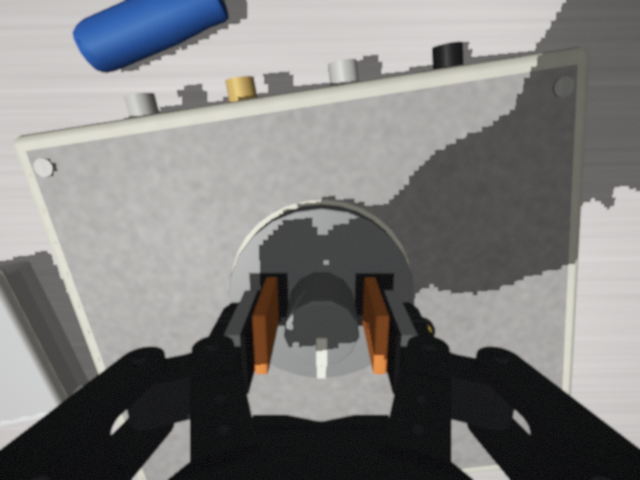

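```bash
python3 -m pendant '[[[0,0,0,0,0,0.09,-0.11],[0,0,0,0,0,0.09,-0.11],[0,0,0,0,0,0.09,-0.11],[0,0,0,0,0,0.09,-0.11],[0,0,0,0,0,0,-0.11]]]'
python3 -m pendant '[[[0,0,0,0,0,0.09,-0.11],[0,0,0,0,0,0.09,-0.11],[0,0,0,0,0,0.09,-0.11],[0,0,0,0,0,0.09,-0.11],[0,0,0,0,0,0.09,-0.11],[0,0,0,0,0,0.02,-0.11],[0,0,0,0,0,0,-0.11],[0,0,0,0,0,0,-0.11]]]'
cat > s.py <<'E'
import sys
from h import *
o=ctrl.get_obs();q=o['eef_rot'];hd=2*np.arctan2(q[2],q[1])
print(o['time_s'],o['wrist_force'].round(2),o['torque'].round(3),o['opening'].round(4),"tool turn",round(hd-1.7058,4))
c=ctrl.calibration("wrist");p,d=ctrl.camera("wrist"); cv2.imwrite(f"pics/{sys.argv[1]}.png",p[:,:,::-1])
h=cv2.cvtColor(p,cv2.COLOR_RGB2HSV)
E
python3 s.py w6
```

```text
time_s: 7.9
eef_pos: [0.5599, -0.0616, 0.1083]
eef_rot: [0.0, 0.826, 0.564, -0.0]
wrist_force: [1.7, -0.5, -2.3]
opening: 0.559
time_s: 8.7
eef_pos: [0.5597, -0.0612, 0.1083]
eef_rot: [-0.0, 0.934, 0.358, -0.0]
wrist_force: [-0.6, 1.7, 1.6]
opening: 0.556Traceback (most recent call last):
  File "s.py", line 4, in <module>
    print(o['time_s'],o['wrist_force'].round(2),o['torque'].round(3),o['opening'].round(4),"tool turn",round(hd-1.7058,4))
                                                                     ^^^^^^^^^^^^^^^^^^
AttributeError: 'float' object has no attribute 'round'
```

```bash
sed -i "s/o\['opening'\].round(4)/round(o['opening'],4)/" s.py; python3 s.py w6
```

```text
8.7 [-0.62  1.66  1.58] [ 0.267  0.047 -0.009] 0.5557 tool turn -0.974
```

View pics/w6.png

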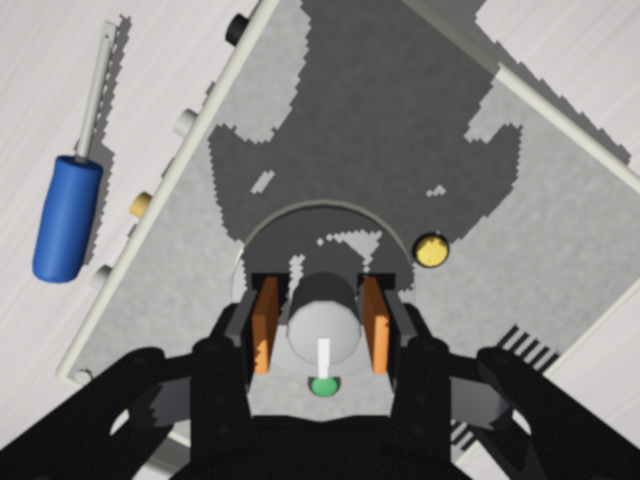

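```bash
python3 -m pendant '[[[0,0,0,0,0,0,-0.15],[0,0,0,0,0,0,-0.19],[0,0,0,0,0,0,-0.23],[0,0,0,0,0,0,-0.23],[0,0,0,0,0,0,-0.23]]]'
python3 s.py w7
python3 -m pendant '[[[0,0,0,0,0,0.02,-0.23],[0,0,0,0,0,0.02,-0.23],[0,0,0,0,0,0.02,-0.23],[0,0,0,0,0,0,-0.23]]]'
python3 s.py w8
```

```text
time_s: 9.25
eef_pos: [0.56, -0.061, 0.1079]
eef_rot: [-0.0, 0.934, 0.357, 0.0]
wrist_force: [3.8, 3.7, -3.9]
opening: 0.613
9.25 [ 3.77  3.66 -3.88] [ 0.652 -0.455  0.083] 0.6132 tool turn -0.9764
time_s: 9.7
eef_pos: [0.5598, -0.0605, 0.108]
eef_rot: [-0.001, 0.945, 0.328, 0.0]
wrist_force: [3.3, 6.4, -3.0]
opening: 0.615
9.7 [ 3.27  6.43 -3.05] [ 0.929 -0.307  0.174] 0.6147 tool turn -1.0367
```

View pics/w8.png

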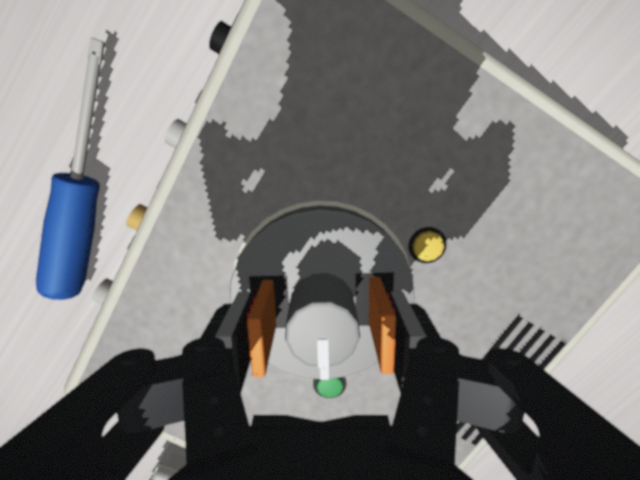

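```bash
python3 -m pendant '[[[0.0006,0,0.0003,0,0,0,-0.23],[0.0006,0,0,0,0,0,-0.23],[0,0,0,0,0,0,-0.23],[0,0,0,0,0,0,-0.23]]]'
python3 s.py w9
python3 - <<'E'
import cv2
a=cv2.imread("pics/w7.png");b=cv2.imread("pics/w9.png")
import numpy as np
cv2.imwrite("pics/cmp.png",cv2.resize(np.vstack([a[260:410,190:450],b[260:410,190:450]]),None,fx=2,fy=2))
E
```

```text
time_s: 10.15
eef_pos: [0.5609, -0.0609, 0.108]
eef_rot: [0.0, 0.945, 0.328, -0.0]
wrist_force: [0.3, 1.8, 0.2]
opening: 0.619
10.15 [0.25 1.84 0.24] [ 0.269 -0.057  0.062] 0.6185 tool turn -1.0368
```

View pics/cmp.png

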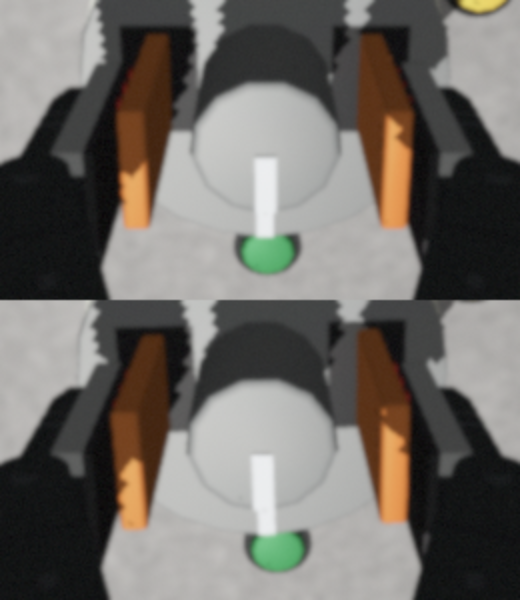

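```bash
python3 -m pendant '[[[0,0,0,0,0,0.02,-0.23],[0,0,0,0,0,0.02,-0.23],[0,0,0,0,0,0,-0.23]]]'
cat >> s.py <<'E'
cr=p[260:410,190:450]
hh=cv2.cvtColor(p,cv2.COLOR_RGB2HSV)
# pointer: bright, inside window; direction on hub top / skirt
m=((hh[:,:,2]>215)&(hh[:,:,1]<40)).astype(np.uint8); m[:330]=0; m[400:]=0; m[:,:300]=0; m[:,346:]=0
n,l,st,ce=cv2.connectedComponentsWithStats(m)
for i in range(1,n):
    if st[i,4]>60:
        ys,xs=np.where(l==i); print("white",st[i],ce[i].round(1), "slope",np.polyfit(ys,xs,1)[0].round(3))
def ax():  # axis (0.5605,-.062)
    pass
for a,cc,b in blobs(p,3,16,150,amin=800)[0]: print("tab",a,cc,b)
cv2.imwrite(f"pics/{sys.argv[1]}c.png",cv2.resize(cr[:,:,::-1],None,fx=2.5,fy=2.5))
E
python3 s.py w10
```

```text
time_s: 10.5
eef_pos: [0.5609, -0.0609, 0.108]
eef_rot: [0.0, 0.951, 0.309, -0.0]
wrist_force: [0.1, 1.6, 0.7]
opening: 0.615
10.5 [0.13 1.57 0.68] [0.238 0.025 0.075] 0.6146 tool turn -1.0778
white [315 338  13  39 397] [321.6 355.9] slope 0.079
tab 1821 [382.1 320.8] [369 274  27  96]
tab 1809 [259.5 320.1] [244 277  31  96]
```

View pics/w10c.png

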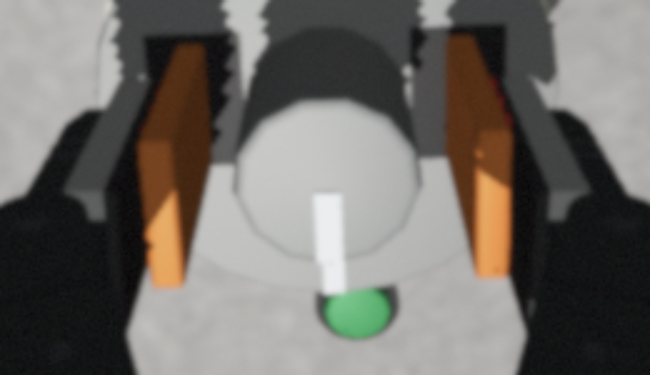

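```bash
python3 -m pendant '[[[0,0,0,0,0,0.02,-0.23],[0,0,0,0,0,0.02,-0.23],[0,0,0,0,0,0,-0.23]]]'
python3 s.py w11
```

```text
time_s: 10.85
eef_pos: [0.561, -0.0608, 0.108]
eef_rot: [0.0, 0.957, 0.29, 0.0]
wrist_force: [0.4, 0.9, 0.6]
opening: 0.615
10.85 [0.38 0.89 0.61] [ 0.166  0.02  -0.014] 0.6147 tool turn -1.118
white [315 338  13  39 396] [321.6 355.7] slope 0.081
tab 1776 [381.9 320.5] [369 273  27  96]
tab 1809 [259.5 320.4] [244 277  31  96]
```

View pics/w11c.png

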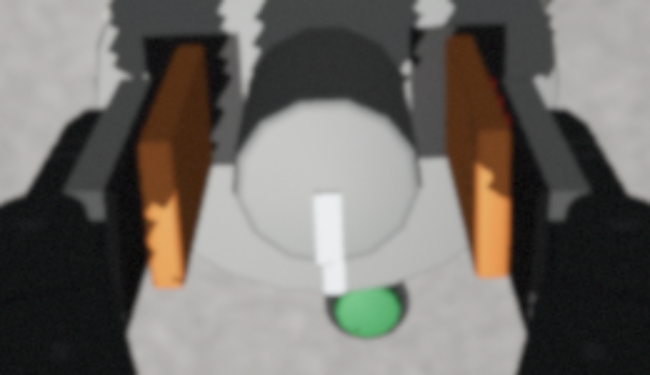

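```bash
python3 -m pendant '[[[0,0,0,0,0,0.02,-0.23],[0,0,0,0,0,0.02,-0.23],[0,0,0,0,0,0,-0.23]]]'
python3 s.py w12
python3 -m pendant '[[[0,0,0,0,0,0.02,-0.23],[0,0,0,0,0,0.02,-0.23],[0,0,0,0,0,0,-0.23]]]'
python3 s.py w13
```

```text
time_s: 11.2
eef_pos: [0.561, -0.0608, 0.108]
eef_rot: [0.0, 0.963, 0.271, 0.0]
wrist_force: [-0.0, 1.2, 1.7]
opening: 0.608
11.2 [-0.03  1.19  1.73] [ 0.097  0.131 -0.003] 0.6084 tool turn -1.1579
white [315 338  13  39 399] [321.5 355.8] slope 0.08
tab 1765 [382.5 320.6] [369 274  27  96]
tab 1775 [259.  320.3] [244 277  30  96]
time_s: 11.55
eef_pos: [0.561, -0.0608, 0.108]
eef_rot: [0.0, 0.968, 0.251, 0.0]
wrist_force: [-0.3, 0.3, 2.9]
opening: 0.619
11.55 [-0.34  0.27  2.9 ] [ 0.025  0.066 -0.023] 0.6189 tool turn -1.1978
white [315 338  13  40 404] [321.3 356.1] slope 0.084
tab 1765 [382.6 320.5] [370 274  26  96]
tab 1784 [259.  320.5] [244 277  30  96]
```

```bash
python3 -m pendant '[[[0,0,0,0,0,0.02,-0.23],[0,0,0,0,0,0.02,-0.23],[0,0,0,0,0,0,-0.23]]]'
python3 s.py w14
python3 -m pendant '[[[0,0,0,0,0,0.02,-0.23],[0,0,0,0,0,0.02,-0.23],[0,0,0,0,0,0,-0.23]]]'
python3 s.py w15
```

```text
time_s: 11.9
eef_pos: [0.561, -0.0608, 0.108]
eef_rot: [0.0, 0.973, 0.232, 0.0]
wrist_force: [0.1, 0.8, 2.6]
opening: 0.616
11.9 [0.09 0.8  2.62] [0.094 0.08  0.005] 0.6163 tool turn -1.2378
white [315 338  13  40 410] [321.5 356.1] slope 0.082
tab 1729 [382.5 319.8] [369 274  27  96]
tab 1800 [258.9 321.1] [244 277  30  97]
time_s: 12.25
eef_pos: [0.561, -0.0607, 0.1079]
eef_rot: [0.0, 0.977, 0.212, 0.0]
wrist_force: [-0.1, 0.1, 2.4]
opening: 0.611
12.25 [-0.11  0.07  2.39] [ 0.02  -0.036  0.032] 0.6114 tool turn -1.2777
white [315 338  13  40 401] [321.5 355.9] slope 0.088
tab 1751 [381.9 319.8] [368 274  28  96]
tab 1795 [259.2 321.2] [244 278  30  96]
```

```bash
python3 -m pendant '[[[0,0,0,0,0,0.02,-0.23],[0,0,0,0,0,0.02,-0.23],[0,0,0,0,0,0,-0.23]]]'
python3 s.py w16
```

```text
time_s: 12.6
eef_pos: [0.561, -0.0607, 0.1079]
eef_rot: [0.0, 0.981, 0.193, 0.0]
wrist_force: [0.7, -0.0, 2.7]
opening: 0.615
12.6 [ 0.67 -0.03  2.67] [-0.011 -0.134  0.024] 0.6146 tool turn -1.3178
white [315 338  13  40 399] [321.6 356. ] slope 0.081
tab 1733 [381.8 319.2] [368 274  28  96]
tab 1795 [259.  322.1] [244 278  30  96]
```

View pics/w16c.png

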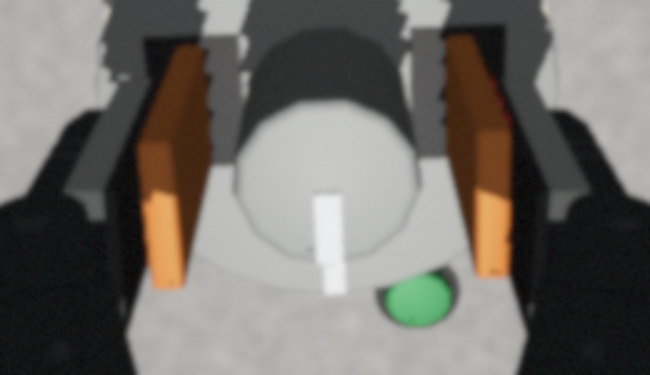

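```bash
python3 -m pendant '[[[0,0,0,0,0,0.02,-0.23],[0,0,0,0,0,0.02,-0.23],[0,0,0,0,0,0,-0.23]]]'
python3 s.py w17
python3 -m pendant '[[[0,0,0,0,0,0.02,-0.23],[0,0,0,0,0,0.02,-0.23],[0,0,0,0,0,0,-0.23]]]'
python3 s.py w18
```

```text
time_s: 12.95
eef_pos: [0.561, -0.0607, 0.1079]
eef_rot: [-0.0, 0.985, 0.173, 0.0]
wrist_force: [0.9, 0.6, 1.6]
opening: 0.616
12.95 [0.91 0.61 1.64] [ 0.062 -0.25   0.099] 0.6157 tool turn -1.3578
white [315 338  14  40 399] [321.9 356.7] slope 0.096
tab 1689 [381.5 318.3] [367 274  29  95]
tab 1825 [259.  323.4] [244 278  30  97]
time_s: 13.3
eef_pos: [0.5609, -0.0605, 0.1079]
eef_rot: [-0.0, 0.988, 0.153, 0.0]
wrist_force: [2.2, 0.9, 3.2]
opening: 0.617
13.3 [2.2  0.87 3.19] [ 0.24  -0.296  0.098] 0.6172 tool turn -1.3977
white [316 339  14  39 394] [322.3 357. ] slope 0.125
tab 1723 [381.2 318.4] [367 273  28  97]
tab 1829 [259.4 323.7] [244 279  31  96]
```

View pics/w18c.png

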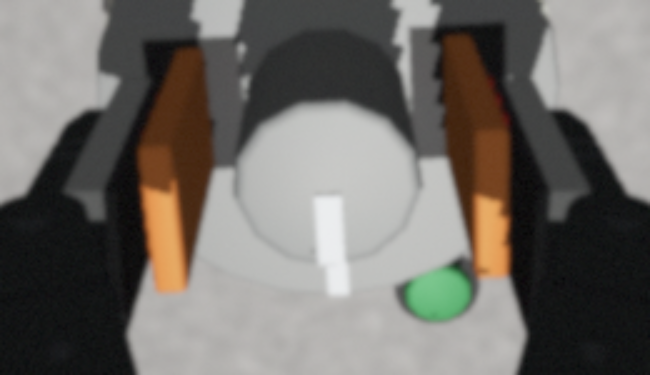

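```bash
python3 - <<'E'
# slope (px/px) -> rad scale and dial estimate via green vs pointer in images
from h import *
for n in ("w7","w10","w11","w12","w13","w14","w15","w16","w17","w18"):
    p=cv2.imread(f"pics/{n}.png")[:,:,::-1].copy()
    b=[(a,c) for a,c,_ in blobs(p,45,85)[0]]
    print(n,max(b)[1] if b else None)
E
```

```text
w7 [323.4 386.5]
w10 [333.  384.8]
w11 [336.9 384.3]
w12 [341.1 383.6]
w13 [345.1 382.7]
w14 [349.3 381.8]
w15 [353.4 380.8]
w16 [357.4 379.6]
w17 [361.4 378.4]
w18 [365.4 377.2]
```

```bash
python3 -m pendant '[[[0,0,0,0,0,-0.03,-0.23],[0,0,0,0,0,-0.03,-0.28],[0,0,0,0,0,0,-0.34],[0,0,0,0,0,0,-0.40],[0,0,0,0,0,0,-0.46],[0,0,0,0,0,0,-0.5],[0,0,0,0,0,0,-0.5],[0,0,0,0,0,0,-0.5]]]'
python3 s.py w19
```

```text
time_s: 14.15
eef_pos: [0.5609, -0.0607, 0.1079]
eef_rot: [-0.0, 0.983, 0.183, -0.0]
wrist_force: [0.5, -0.4, -0.3]
opening: 0.748
14.15 [ 0.55 -0.45 -0.26] [0.035 0.018 0.018] 0.7477 tool turn -1.3369
white [315 339  12  39 396] [320.4 356.7] slope -0.016
tab 1461 [260.6 319.1] [248 276  25  96]
tab 1569 [380.3 320. ] [368 276  26  96]
```

View pics/w19c.png

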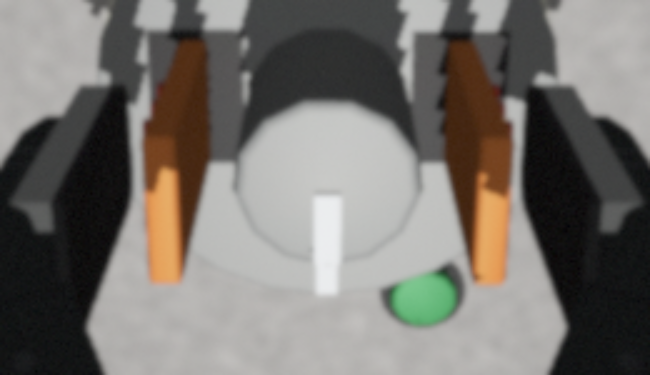

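```bash
python3 -m pendant '[[[0,0,0,0,0,0,-0.4],[0,0,0,0,0,0,-0.3],[0,0,0,0,0,0.02,-0.25],[0,0,0,0,0,0.02,-0.25],[0,0,0,0,0,0.02,-0.25],[0,0,0,0,0,0.02,-0.25],[0,0,0,0,0,0,-0.25]]]'
python3 s.py w20
python3 -m pendant '[[[0,0,0,0,0,0.02,-0.25],[0,0,0,0,0,0.01,-0.25],[0,0,0,0,0,0,-0.25]]]'
python3 s.py w21
```

```text
time_s: 14.9
eef_pos: [0.561, -0.0606, 0.1079]
eef_rot: [-0.0, 0.99, 0.144, 0.0]
wrist_force: [-0.3, -0.3, 0.1]
opening: 0.626
14.9 [-0.3  -0.32  0.07] [ 0.106 -0.094  0.022] 0.6264 tool turn -1.4177
white [316 338  15  40 393] [323.  356.6] slope 0.169
tab 1672 [381.4 317. ] [367 272  29  96]
tab 1874 [259.3 324.8] [243 280  32  97]
time_s: 15.25
eef_pos: [0.561, -0.0606, 0.1079]
eef_rot: [-0.0, 0.992, 0.129, 0.0]
wrist_force: [1.0, 1.7, -0.2]
opening: 0.626
15.25 [ 1.    1.68 -0.25] [ 0.267 -0.177  0.079] 0.6263 tool turn -1.4471
white [316 338  17  40 397] [323.8 356.6] slope 0.225
tab 1636 [380.9 315.9] [366 271  30  97]
tab 1921 [259.8 326. ] [243 281  33  97]
```

View pics/w21c.png

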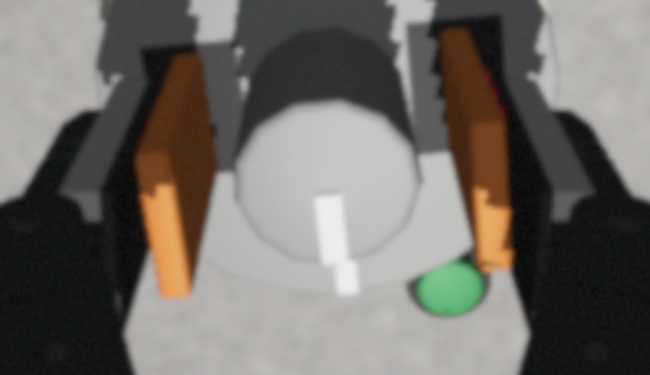

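```bash
python3 -m pendant '[[[0,0,0,0,0,0.02,-0.25],[0,0,0,0,0,0.01,-0.25],[0,0,0,0,0,0,-0.25]]]'
python3 s.py w22
```

```text
time_s: 15.6
eef_pos: [0.561, -0.0606, 0.1079]
eef_rot: [-0.0, 0.993, 0.114, 0.0]
wrist_force: [1.3, 1.6, 0.1]
opening: 0.624
15.6 [1.32 1.59 0.15] [ 0.337 -0.232  0.13 ] 0.624 tool turn -1.4773
white [316 338  18  40 395] [324.1 356.5] slope 0.238
tab 1630 [380.8 315.3] [366 271  31  96]
tab 1930 [260.  326.6] [243 281  33  97]
```

```bash
python3 -m pendant '[[[0,0,0,0,0,0.02,-0.25],[0,0,0,0,0,0.01,-0.25],[0,0,0,0,0,0,-0.25]]]'
python3 s.py w23
```

```text
time_s: 15.95
eef_pos: [0.561, -0.0606, 0.108]
eef_rot: [-0.0, 0.995, 0.099, 0.0]
wrist_force: [2.0, 2.2, -0.4]
opening: 0.627
15.95 [ 1.96  2.2  -0.41] [ 0.37  -0.348  0.081] 0.6268 tool turn -1.5073
white [316 338  18  39 392] [324.1 356.3] slope 0.24
tab 1641 [381.  315.5] [366 270  31  97]
tab 1966 [259.9 326.8] [243 281  33  97]
```

```bash
python3 -m pendant '[[[0,0,0,0,0,0.02,-0.25],[0,0,0,0,0,0.01,-0.25],[0,0,0,0,0,0,-0.25]]]'
python3 s.py w24
```

```text
time_s: 16.3
eef_pos: [0.561, -0.0607, 0.1079]
eef_rot: [-0.0, 0.996, 0.084, 0.0]
wrist_force: [2.6, 2.8, 0.6]
opening: 0.622
16.3 [2.65 2.84 0.64] [ 0.441 -0.405  0.109] 0.6222 tool turn -1.5373
white [316 338  18  39 386] [324.2 356.2] slope 0.241
tab 1647 [381.  315.4] [366 271  30  97]
tab 1985 [260.  327.1] [243 282  34  96]
```

View pics/w24.png

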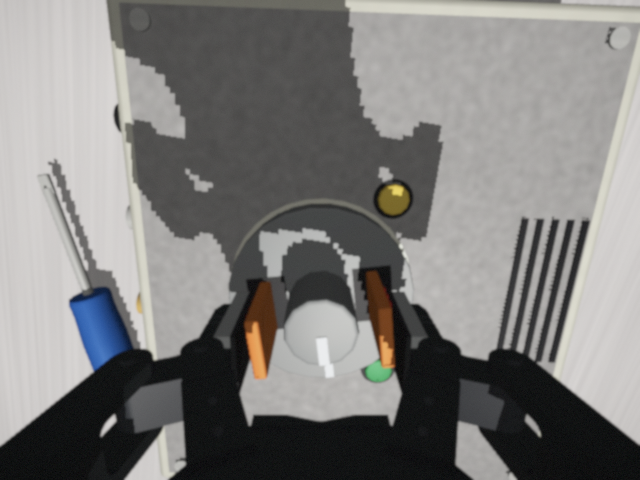

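```bash
python3 -m pendant '[[[0,0,0,0,0,-0.06,-0.25],[0,0,0,0,0,-0.05,-0.25],[0,0,0,0,0,0,-0.19],[0,0,0,0,0,0,-0.13],[0,0,0,0,0,0,-0.13],[0,0,0,0,0,-0.03,-0.13],[0,0,0,0,0,0,-0.22],[0,0,0,0,0,0,-0.34],[0,0,0,0,0,0,-0.34],[0,0,0,0,0,0,-0.34]]]'
python3 s.py w25
```

```text
time_s: 17.35
eef_pos: [0.5604, -0.0606, 0.1074]
eef_rot: [-0.0, 0.988, 0.154, -0.001]
wrist_force: [-0.5, 1.3, -0.3]
opening: 0.668
17.35 [-0.46  1.3  -0.3 ] [-0.018  0.025 -0.005] 0.6684 tool turn -1.3971
white [317 339  11  40 395] [321.8 357.4] slope -0.017
tab 1669 [260.6 321.2] [246 277  28  96]
tab 1782 [382.6 320.6] [369 277  29  97]
```

View pics/w25c.png

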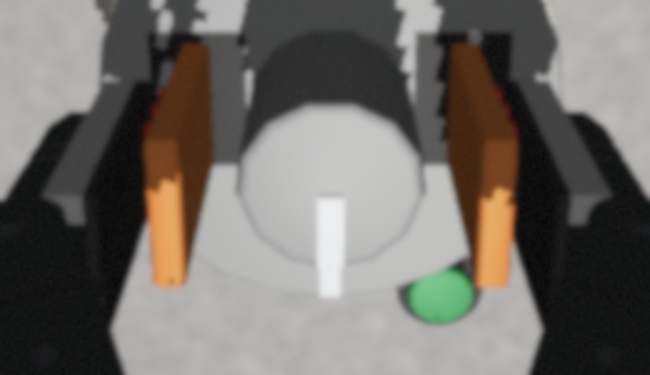

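```bash
python3 -m pendant '[[[0,0,0,0,0,0,-0.19],[0,0,0,0,0,0,-0.13],[0,0,0,0,0,0,-0.13],[0,0,0,0,0,-0.06,-0.13],[0,0,0,0,0,-0.05,-0.13],[0,0,0,0,0,0,-0.22],[0,0,0,0,0,0,-0.34],[0,0,0,0,0,0,-0.34]]]'
python3 s.py w26
```

```text
time_s: 18.2
eef_pos: [0.5607, -0.0608, 0.1077]
eef_rot: [0.0, 0.978, 0.207, -0.0]
wrist_force: [-0.4, 0.4, 0.8]
opening: 0.672
18.2 [-0.38  0.43  0.81] [-0.016 -0.06  -0.02 ] 0.6718 tool turn -1.2878
white [316 339  11  39 390] [321.2 356.7] slope 0.017
tab 1677 [259.5 319.9] [245 276  29  97]
tab 1782 [383.1 321. ] [369 276  29  96]
```

Not snapped at −1.288; next about −1.24.

```bash
python3 -m pendant '[[[0,0,0,0,0,0,-0.19],[0,0,0,0,0,0,-0.13],[0,0,0,0,0,0,-0.13],[0,0,0,0,0,-0.045,-0.13],[0,0,0,0,0,0,-0.13],[0,0,0,0,0,0,-0.22],[0,0,0,0,0,0,-0.34],[0,0,0,0,0,0,-0.34]]]'
python3 s.py w27
```

```text
time_s: 19.05
eef_pos: [0.5606, -0.0608, 0.1075]
eef_rot: [-0.0, 0.973, 0.23, -0.0]
wrist_force: [-0.2, -0.2, 0.0]
opening: 0.674
19.05 [-0.21 -0.22  0.02] [-0.054  0.022 -0.035] 0.6739 tool turn -1.2423
white [316 339  12  40 388] [321.3 356.9] slope 0.016
tab 1705 [259.6 319.6] [245 277  29  96]
tab 1780 [383.3 321.5] [370 276  28  97]
```

```bash
python3 -m pendant '[[[0,0,0,0,0,0,-0.19],[0,0,0,0,0,0,-0.13],[0,0,0,0,0,0,-0.13],[0,0,0,0,0,-0.045,-0.13],[0,0,0,0,0,0,-0.13],[0,0,0,0,0,0,-0.22],[0,0,0,0,0,0,-0.34],[0,0,0,0,0,0,-0.34]]]'
python3 s.py w28
```

```text
time_s: 19.9
eef_pos: [0.5605, -0.0608, 0.1071]
eef_rot: [-0.0, 0.968, 0.252, -0.0]
wrist_force: [0.1, -1.4, -3.8]
opening: 0.668
19.9 [ 0.14 -1.44 -3.81] [-0.181 -0.182  0.036] 0.668 tool turn -1.1973
white [316 340  12  39 397] [321.7 357.5] slope -0.003
tab 1900 [251.7 321.5] [236 277  32  97]
tab 1966 [389.4 324.3] [375 277  30  97]
```

```bash
python3 -m pendant '[[[0,0,0,0,0,0,-0.4],[0,0,0,0,0,0,-0.5],[0,0,0,0,0,0,-0.7],[0,0,0,0,0,0,-0.9],[0,0,0,0,0,0,-0.9]]]'
python3 s.py w29
```

```text
time_s: 20.45
eef_pos: [0.561, -0.0608, 0.1082]
eef_rot: [0.0, 0.968, 0.252, 0.0]
wrist_force: [1.2, -0.3, 0.7]
opening: 0.949
20.45 [ 1.2  -0.34  0.72] [-0.044  0.046 -0.034] 0.9493 tool turn -1.1968
white [315 338  11  39 399] [320.3 356.1] slope 0.03
tab 1640 [390.2 320.7] [377 275  28  96]
tab 1596 [250.8 318.1] [236 276  29  96]
```

View pics/w29c.png

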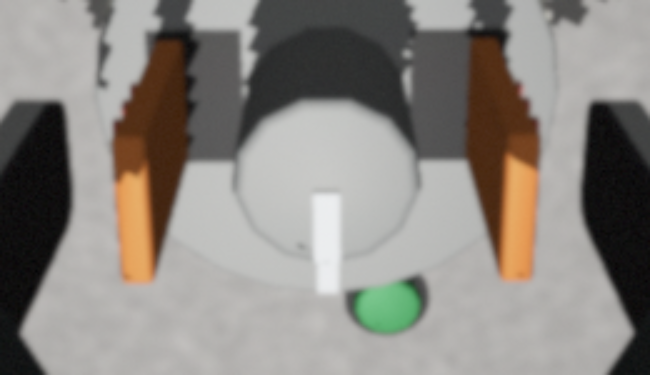

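```bash
python3 -m pendant '[[[0,0,-0.02,0,0,0,-1],[0,0,-0.03,0,0,0,-1],[0,0,-0.03,0,0,0,-1],[0,0,-0.03,0,0,0,-1],[0,0,-0.038,0,0,0,-1],[0,0,0,0,0,0,-1],[0,0,0,0,0,0,-1],[0,0,0,0,0,0,-1]]]'
python3 s.py w30
python3 - <<'E'
from h import *
c=ctrl.calibration("wrist")
def tabs(n):
    p=cv2.imread(f"pics/{n}.png")[:,:,::-1].copy(); return [(a,cc,b) for a,cc,b in blobs(p,3,16,120,amin=150)[0]]
for n in("w2","w29","w1","w30"): print(n,tabs(n))
for a,cc,b in tabs("w30"): print(ray("wrist",*cc,.1,c).round(4))
p=cv2.imread("pics/w30.png")[:,:,::-1].copy()
g=[(a,cc) for a,cc,_ in blobs(p,45,85)[0]]; y=[(a,cc) for a,cc,_ in blobs(p,20,34,amin=60)[0]]
for a,cc in g+y: print(a,cc,ray("wrist",*cc,.064,c).round(4))
pt,_=ctrl.camera("top"); cv2.imwrite("pics/top1.png",pt[:,:,::-1])
E
```

```text
time_s: 21.3
eef_pos: [0.5602, -0.0605, 0.2547]
eef_rot: [-0.0, 0.968, 0.252, -0.001]
wrist_force: [-0.5, 0.5, 0.8]
opening: 0.998
21.3 [-0.53  0.51  0.78] [ 0.029  0.051 -0.003] 0.998 tool turn -1.1968
w2 [(np.int32(2055), array([250.3, 324.4]), array([234, 277,  32,  99], dtype=int32)), (np.int32(2197), array([392.8, 325.6]), array([376, 278,  35,  98], dtype=int32))]
w29 [(np.int32(1896), array([390.8, 322.7]), array([377, 275,  28,  97], dtype=int32)), (np.int32(1930), array([249.8, 322.8]), array([236, 276,  29,  97], dtype=int32))]
w1 [(np.int32(446), array([518.7, 201.7]), array([507, 191,  30,  27], dtype=int32)), (np.int32(369), array([271.7, 236.3]), array([266, 217,  12,  41], dtype=int32)), (np.int32(367), array([342. , 235.7]), array([337, 217,  11,  41], dtype=int32))]
w30 [(np.int32(320), array([285.6, 227.8]), array([281, 208,  10,  41], dtype=int32)), (np.int32(326), array([356.8, 227.6]), array([352, 208,  10,  41], dtype=int32))]
[ 0.5363 -0.0726  0.1   ]
[ 0.5832 -0.0462  0.1   ]
177 [335.1 275.3] [ 0.5965 -0.0998  0.064 ]
269 [374.9 183.7] [ 0.5848 -0.0132  0.064 ]
97 [212.2 198.4] [ 0.4724 -0.09    0.064 ]
```

View pics/w30.png

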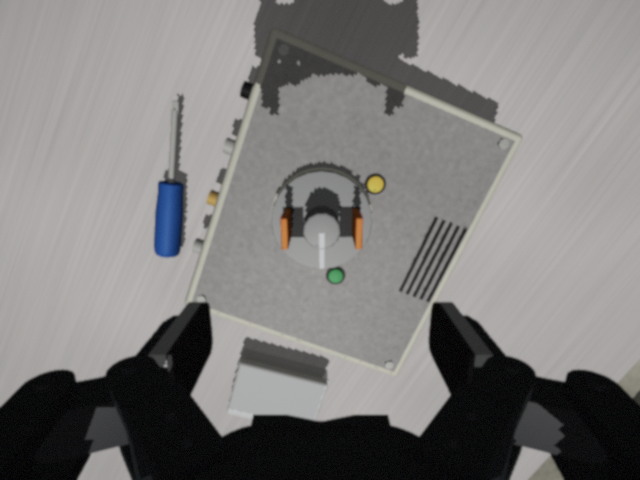

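View pics/top1.png

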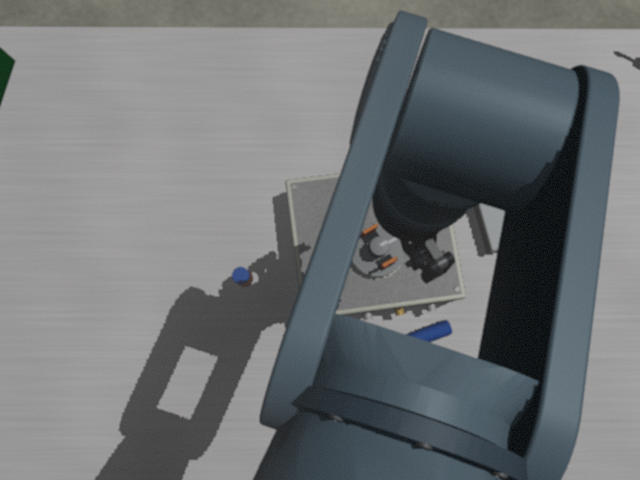

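```bash
python3 -c "
from bench import ctrl
print(ctrl.hand_in(), ctrl.get_obs()['time_s'])"
```

```text
the job is handed in; nothing more can be done
the job is handed in; nothing more can be done
```

The dial is turned past the green mark and locked in its notch at about −1.20 rad, roughly 0.24 rad beyond the mark. The job was handed in just after 21.3 s.

**How it went:**
- I pinched both tabs by setting the finger opening to about 47–48 mm rather than using the full grip force. I then turned the dial clockwise to the green mark.
- My first search for the notch did not work. I held the fingers loosely while creeping forward, and the dial passed the notch and went on to about −1.42 rad. The likely cause is that the slightly turned fingers were holding the tabs in.
- I then worked back towards the mark, releasing the tabs at about −1.40, −1.29, −1.24 and −1.20 rad. Both tabs snapped out at −1.20.

**Last checks, with the gripper open and lifted clear:**
- **Tabs:** they are 71 px apart in the wrist picture, against 70 px when sprung out at the start, and even about the hub. Both are fully out.
- **Other objects:** the vial and the screwdriver handle look the same in the top view as at the start. The arm hid most of the slide box, so I could only see that it still sat beside the box. The gripper never went near it.
- **Forces:** the highest wrist readings I saw at the end of moves were about 9 N. The force on each tab was not measured directly. From the springs it should have been about 7–8 N plus a few newtons of friction.

I did not nudge the dial after release to confirm the lock. That conclusion comes from both tabs snapping out and staying out.

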